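# Lay out a trial cell string with busbar and logger

### The arm

A 6-joint arm with a two-finger parallel gripper is mounted at the origin on the work surface. World frame = base frame: x ahead of the robot, y to its left, z up, the work surface at z = 0. Lengths are in m, angles in degrees, forces in N, time in s.
With the tool pointing down it reaches from about 0.3 to 0.75 m from the base axis. Payload 8.5 kg.
Tool frame: the origin (TCP) lies midway between the tips of the shut fingers; the grasp point (between the pads) lies 19 mm behind it (env.tcp_to_grasp is the z of the grasp point in the tool frame, in m); z points along the fingers, y is the line along which they close (so a half turn about z gives the same grasp; the last joint's range is limited). The gripper opens to 85 mm and grips with 20 to 120 N. Pads are 22 mm wide; open, the fingers measure 114 mm over their backs; the gripper's body (76 mm by 85 mm) begins 54 mm behind the grasp point. The pads swing forward as they close: fully open they stand 13 mm farther back than shut.
Start: joints at [51.32, 21.807, 74.336, -0, 83.858, -12.336], TCP at [0.244, 0.493, 0.231] pointing down, gripper open.
Joint ranges: [-178.18, 178.18], [-50.72, 133.34], [12.68, 142.11], [-81.47, 261.47], [9.98, 163.14], [-165.26, 165.26]. Speed limits (degrees/s): [136.94, 136.94, 180, 180, 180, 180].

### API

Orientations are given as a 3x3 rotation matrix whose columns are the frame's x, y, z axes.
In Python, from rig import env, imaging, job, models gives the robot as it stands. The module is installed in compiled form; this text tells all that it offers.
- The arm moves only by the tool jog_arm, never from a script. Its argument "plan" is text: rows parted by semicolons, each of 7 numbers parted by spaces: the turn, a rotation vector about the tool's x, y, z in degrees, then the shift along the tool's x, y, z in cm, then the closure in counts, from 0 (fully open) to 255 (shut). In form: rx ry rz x y z claw; .... A call has 1 to 10 rows; each row shifts and turns the commanded pose from where the row before left it, along the tool's axes as they then stand; what a row does not reach is not made up. A row lasts 1/12 s, in which the tool goes at most 41.7 mm and 7.16 degrees, less where a joint would pass 70% of its speed; a pose out of reach is approached as far as the arm can. A call with a gripper value outside its range is refused whole. The fingers move at their own pace and stop on an object; "grip_force" is the grip in N (left out, the last holds). Time passes only in rows, so rows that do not move let the fingers close. It gives the time, the measured TCP pose, the force, the opening and the grip force at its end, in the units of the state.
- env.observe(): the state, without advancing time (a new reading comes with each control period).
- imaging.get_image(name): name is "scene" or "top" or "wrist"; returns a dict with "pixels" (480x640x3 uint8, red, green, blue), "depth" (480x640 float32, m along the optical axis (not along the pixel's ray), 0 where there is no reading), "fov_y" (degrees; the focal length in pixels is half the picture's height over the tangent of half this angle, whatever the lens; pixels are square), "cx", "cy" (the principal point, pixels), "distortion" ([k1, k2, p1, p2, k3] as OpenCV has them; the pictures are not rectified), "world_from_camera" (4x4, takes a point from camera to world coordinates). Camera axes: x right, y down, z forward; pixel columns grow to the right and rows downward; lengths in m; the calibration is good to about 2 mm. A picture is of the moment at which its call begins.
- job.close_job(): hands the job in; it is judged then, once.
Trained networks look in the newest picture that a camera, given by its name, has taken for a name from the list of things; names that differ only in an ending like _2 or _b are one class to them, and where a whole thing is asked for, a point or a joint stands for the part that bears it (a point fixed in the world has none). Each returns a list of dicts, best first, with "confidence" (0 to 1); they miss things now and then, are a little off and sometimes report something else, mostly with a low value. They report only what shows in the picture. A call takes as long as a camera call. They do not tell look-alikes from the thing itself.
- models.outline_of(camera, query): "region" (480x640 bool, what is visible of it) and "bbox" ([centre column, centre row, width, height] in pixels, round what is visible of it).
- models.tip_of(camera, query): "at" ([column, row] in pixels: a listed point, or the origin of a listed thing).
The state is a dict: "time_s": time; "q": joint angles; "qvel": joint speeds; "joint_efforts": joint torques, N m; "position": TCP position; "tool_rot": TCP orientation; "ft_force": force on the tool from outside, world axes, zero at the start; "wrist_torque": the same for the moment, N m; "grip_width": finger opening in m; "gripper_force": force on a finger pad.
Only numpy, scipy, OpenCV 4.12 (cv2) and the standard library are available. Lean on these libraries where they do the work, as an engineer would, in place of code of your own. Each camera call takes 0.05 s, during which the arm holds its last target. There are 200 camera calls.

### The job

Set up the trial cell string on the board: stand the red-topped cell centred on the green disc, the blue-topped cell centred on the yellow disc, and the purple-topped cell between them, midway and in line. Lay the copper busbar level across the tops of the red and purple cells, along the row and centred over the gap between them, and stand the white logger upright in the middle of the blue cell's top. Leave the black-topped cell where it is.

Things in the scene. Friction and masses are not known exactly. Their poses are not given: they have to be found in the camera images.
- red_cell: loose dummy battery cell: a plain upright aluminium cylinder, 46 mm diameter, 70 mm tall, about 0.3 kg, whose top face and uppermost 16 mm are red. Origin at the centre of its underside, z up. It stands on the table, on one side of the board, at the start
- blue_cell: loose dummy battery cell: a plain upright aluminium cylinder, 46 mm diameter, 70 mm tall, about 0.3 kg, whose top face and uppermost 16 mm are blue. Origin at the centre of its underside, z up. It stands on the table, on one side of the board, at the start
- purple_cell: loose dummy battery cell: a plain upright aluminium cylinder, 46 mm diameter, 70 mm tall, about 0.3 kg, whose top face and uppermost 16 mm are purple. Origin at the centre of its underside, z up. It stands on the table, on one side of the board, at the start
- black_cell: loose dummy battery cell: a plain upright aluminium cylinder, 46 mm diameter, 70 mm tall, about 0.3 kg, whose top face and uppermost 16 mm are black. Origin at the centre of its underside, z up. It stands on the table, on one side of the board, at the start; it is not part of the string and is to be left alone
- busbar: loose flat copper bar on the table, 110 mm long (y axis), 20 wide (x axis), 5 thick, 0.11 kg, with a black upright grip block on its middle: 26 mm along y, 14 along x, 30 tall (top 35 mm above the bar's underside); take it by the 14 mm width. Origin at the centre of the underside, z up; both ends alike. Length starts within 30 degrees of world y
- logger: loose white plastic temperature logger: an upright cylinder, 32 mm diameter, 36 mm tall, about 0.04 kg, with a thin grey band and a small green dot on top. Origin at the centre of its underside, z up. It stands on the table at the start
- green_disc: green tape disc, 60 mm diameter, no real height, flat on the fixed off-white board (260 x 110 mm, 8 mm thick, thin green stripes on its long edges; placed and turned afresh). Origin at the disc's centre on the board's top, 8 mm above the table. y axis along the row, the line through both discs (yellow disc 150 mm off at +y or -y); x across the row, z up
- yellow_disc: yellow tape disc, 60 mm diameter, no real height, flat on the fixed off-white board (260 x 110 mm, 8 mm thick, thin green stripes on its long edges; placed and turned afresh). Origin at the disc's centre on the board's top, 8 mm above the table. y axis along the row, the line through both discs (green disc 150 mm off at +y or -y); x across the row, z up
Mind the look-alikes: they are no part of the job. What is shaped like the red_cell but brown or turquoise is not meant.

How it is judged (in metres and radians):
At the end, for the whole second after the job is handed in: Red, blue cells within 12 mm of green, yellow disc centres; purple within 12 mm of their line, 61-89 mm from each; busbar level on red and purple, 22-53 mm from both axes, 15 mm from the line, 0.25 rad; logger on blue within 12 mm; heights within 4 mm, upright (0.06 rad), at rest (horizontal distance between red_cell and green_disc below 0.012 m and horizontal distance between blue_cell and yellow_disc below 0.012 m and x of purple_cell in the frame of green_disc between -0.012 and 0.012 m and horizontal distance between purple_cell and green_disc between 0.061 and 0.089 m and horizontal distance between purple_cell and yellow_disc between 0.061 and 0.089 m and height (world z) of red_cell between 0.004 and 0.012 m and angle between each of red_cell, blue_cell, purple_cell, busbar, logger's own z axis and vertical below 0.06 rad and height (world z) of blue_cell between 0.004 and 0.012 m and height (world z) of purple_cell between 0.004 and 0.012 m and horizontal distance between busbar and red_cell between 0.022 and 0.053 m and horizontal distance between busbar and purple_cell between 0.022 and 0.053 m and x of busbar in the frame of green_disc between -0.015 and 0.015 m and angle between the y axis of busbar and the y axis of green_disc, either way round below 0.25 rad and height (world z) of busbar between 0.074 and 0.082 m and horizontal distance between logger and blue_cell below 0.012 m and height (world z) of logger between 0.074 and 0.082 m and linear speed of each of red_cell, blue_cell, purple_cell, busbar, logger below 0.02 m/s and angular speed of each of red_cell, blue_cell, purple_cell, busbar, logger below 0.2 rad/s); the robot touches nothing.
It fails at once if the black-topped cell is displaced by more than 20 mm or tipped over (distance of black_cell from where it was at the start of the episode above 0.02 m or angle between black_cell's own z axis and vertical above 0.3 rad).
It also fails if it takes over 128 s, if anything falls off the work surface, if the arm or the gripper's body presses on something with over 40 N, if the wrist force passes 120 N, or if a joint passes its speed limit or range.

## Working session

There is one attempt and no reset: what is moved stays moved. The work goes in short steps, Python scripts to look and compute and a tool call to move; the robot and the scene stay as the last step left them, time stands still between calls to the robot, and variables do not carry over. Pictures are saved under pics/ and viewed, at most 14 in all, crops included, and the job is handed in when it is done.

Besides the shell and the picture viewer there is one more tool, called after "Emit:" as a command line: name --argument value ..., lists and objects as JSON in quotes. jog_arm: Moves the arm, as the interface text tells. Its arguments: {"type":"object","properties":{"plan":{"type":"string"},"grip_force":{"type":"number"}},"required":["plan"]}

```bash
mkdir -p pics
cat > h.py <<'E'
import numpy as np, cv2
from rig import env, imaging, job, models
def K(im):
    f=240/np.tan(np.radians(im['fov_y']/2)); return np.array([[f,0,im['cx']],[0,f,im['cy']],[0,0,1.]])
def onplane(im,uv,z):
    p=cv2.undistortPoints(np.array([[uv]],float),K(im),np.array(im['distortion'],float))[0,0]
    T=np.array(im['world_from_camera']); d=T[:3,:3]@[p[0],p[1],1]; o=T[:3,3]
    return o+d*(z-o[2])/d[2]
def cloud(im,mask=None):
    d=im['depth']; m=d>0
    if mask is not None: m&=mask
    v,u=np.nonzero(m); uv=np.stack([u,v],1).astype(float)[:,None]
    p=cv2.undistortPoints(uv,K(im),np.array(im['distortion'],float))[:,0]; z=d[m]
    T=np.array(im['world_from_camera']); return np.c_[p*z[:,None],z]@T[:3,:3].T+T[:3,3]
def save(im,n): cv2.imwrite(f'pics/{n}.png',im['pixels'][...,::-1])
E
python3 - <<'E'
from h import *
ims={n:imaging.get_image(n) for n in ('top','scene')}
for n,im in ims.items(): save(im,n)
im=ims['top']; T=np.array(im['world_from_camera']);print(T.round(3))
for q,z in [('red_cell',.07),('blue_cell',.07),('purple_cell',.07),('black_cell',.07),('busbar',.035),('logger',.036),('green_disc',.008),('yellow_disc',.008)]:
    for o in models.outline_of('top',q):
        c=cloud(im,o['region']); 
        h=np.percentile(c[:,2],95); t=c[abs(c[:,2]-h)<.008]
        print(q,round(o['confidence'],2),np.round(o['bbox']),'h',h.round(3),'mean',t.mean(0).round(3),'mid',((t.min(0)+t.max(0))/2).round(3),np.ptp(t,0).round(3))
s=env.observe();print(s['tool_rot'],s['time_s'])
E
```

```text
[[ 2.100e-02 -9.880e-01  1.550e-01  2.930e-01]
 [-1.000e+00 -2.100e-02  1.000e-03  4.500e-02]
 [ 2.000e-03 -1.550e-01 -9.880e-01  1.079e+00]
 [ 0.000e+00  0.000e+00  0.000e+00  1.000e+00]]
red_cell 0.96 [195. 284.  32.  18.] h 0.074 mean [0.355 0.306 0.071] mid [0.356 0.307 0.071] [0.043 0.047 0.01 ]
red_cell 0.94 [214. 337.  28.  26.] h 0.074 mean [0.252 0.265 0.071] mid [0.251 0.265 0.071] [0.045 0.046 0.01 ]
red_cell 0.86 [176. 327.  32.  27.] h 0.074 mean [0.267 0.342 0.071] mid [0.267 0.342 0.071] [0.046 0.045 0.01 ]
red_cell 0.8 [155. 274.  33.  28.] h 0.074 mean [0.382 0.396 0.071] mid [0.382 0.396 0.072] [0.044 0.047 0.011]
red_cell 0.66 [239. 287.  29.  22.] h 0.074 mean [0.357 0.217 0.071] mid [0.358 0.217 0.071] [0.047 0.043 0.01 ]
blue_cell 0.71 [191. 223.  27.  31.] h 0.074 mean [0.489 0.323 0.071] mid [0.489 0.324 0.071] [0.045 0.047 0.01 ]
purple_cell 0.56 [487. 179.  29.  27.] h 0.074 mean [ 0.602 -0.303  0.071] mid [ 0.602 -0.303  0.072] [0.043 0.048 0.011]
black_cell 0.55 [502. 238.  32.  22.] h 0.074 mean [ 0.471 -0.337  0.071] mid [ 0.47  -0.338  0.071] [0.044 0.0
[... 159 characters left out ...]
] h 0.036 mean [0.596 0.336 0.035] mid [0.596 0.336 0.034] [0.018 0.026 0.011]
logger 0.68 [494. 289.  19.  16.] h 0.04 mean [ 0.361 -0.318  0.037] mid [ 0.361 -0.319  0.038] [0.03  0.033 0.012]
logger 0.26 [342. 192.  24.  26.] h 0.013 mean [0.57  0.004 0.01 ] mid [0.57  0.004 0.01 ] [0.055 0.055 0.01 ]
green_disc 0.55 [409. 177.  25.  28.] h 0.013 mean [ 0.606 -0.142  0.01 ] mid [ 0.606 -0.142  0.011] [0.059 0.059 0.011]
yellow_disc 0.76 [342. 193.  27.  27.] h 0.013 mean [0.571 0.004 0.01 ] mid [0.572 0.004 0.01 ] [0.061 0.06  0.01 ]
[[-8.96149057e-01  4.43753158e-01 -5.24607060e-05]
 [ 4.43753161e-01  8.96149053e-01 -8.13072047e-05]
 [ 1.09322832e-05 -9.61429789e-05 -9.99999995e-01]] 0.5
```

View pics/top.png

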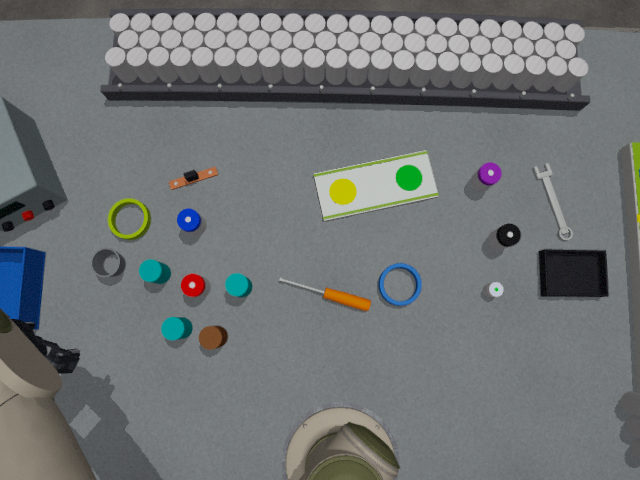

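View pics/scene.png

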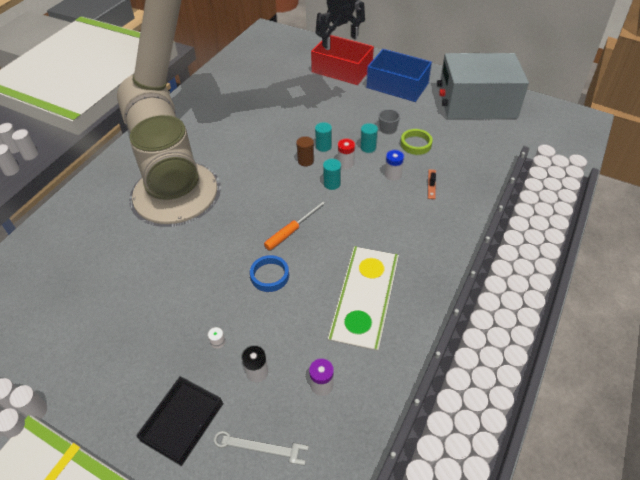

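The scene cell picks are:
- Red-top: (193,285). It has a silver body and a red top, so it fits. Its look-alikes are solid turquoise at (154,271), (176,328) and (238,286), and solid brown at (212,337).
- Blue: (189,220)
- Purple: (490,173)
- Black: (508,235)
- Busbar: (194,178)
- Logger: (496,289)
- Yellow disc: (343,192)
- Green disc: (409,178)

I'll confirm these in a crop and refine the positions by colour.

Run:
```python
from h import *
im=imaging.get_image('top'); p=im['pixels']
cv2.imwrite('pics/crop.png',cv2.resize(p[155:355,90:270],None,fx=3,fy=3,interpolation=cv2.INTER_CUBIC)[...,::-1])
h=cv2.cvtColor(p,cv2.COLOR_RGB2HSV)
def blob(box,lo,hi,z):
    x0,y0,x1,y1=box; H=h[y0:y1,x0:x1].astype(int)
    d=((H[...,0]-lo)%180)<=((hi-lo)%180); m=d&(H[...,1]>110)&(H[...,2]>50)
    v,u=np.nonzero(m); W=np.array([onplane(im,(a+x0,b+y0),z) for a,b in zip(u,v)])
    return W[:,:2],len(u)
for n,b,lo,hi,z in [('green',(385,155,435,200),50,75,.008),('yellow',(322,172,365,212),20,35,.008),('red',(178,270,210,300),172,8,.07),('blue',(172,203,207,235),110,128,.07),('purple',(472,155,507,190),135,160,.07)]:
    W,k=blob(b,lo,hi,z); print(n,k,W.mean(0).round(4),((W.max(0)+W.min(0))/2).round(4),np.ptp(W,0).round(3))
W,k=blob((160,160,225,195),5,20,.005); u,s,vt=np.linalg.svd(W-W.mean(0)); print('bar',k,W.mean(0),vt[0],np.degrees(np.arctan2(*vt[0][::-1]))%180)
print(env.tcp_to_grasp)
```

```text
green 532 [ 0.6063 -0.1414] [ 0.6062 -0.1414] [0.058 0.056]
yellow 563 [0.5714 0.0047] [0.5719 0.0044] [0.059 0.059]
red 423 [0.3546 0.3063] [0.3548 0.3065] [0.045 0.048]
blue 415 [0.4884 0.3228] [0.4891 0.3228] [0.048 0.049]
purple 384 [ 0.6014 -0.3016] [ 0.6023 -0.3022] [0.048 0.05 ]
bar 321 [0.59570295 0.33662963] [ 0.33566526 -0.94198133] 109.61299736866515
-0.0187
```

View pics/crop.png

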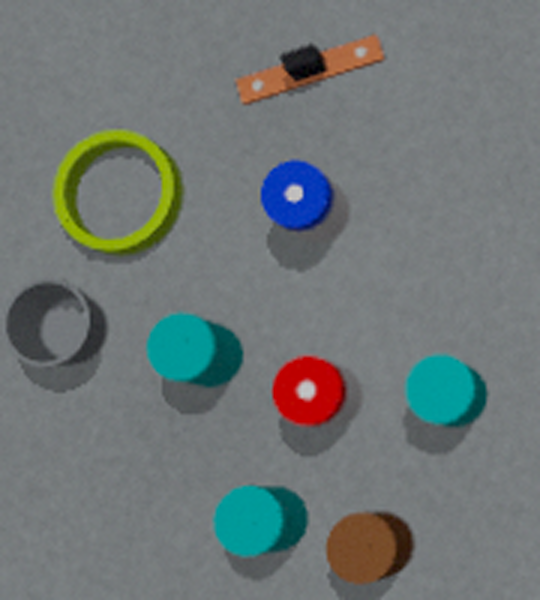

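The crop confirms that red at crop (308,391) is the only red-topped cell. Its neighbours are solid turquoise and brown, and blue is at (296,195). I'll turn the tool to the row yaw first.

Emit:
jog_arm --plan "0 0 6.26 0 0 0 0;0 0 6.26 0 0 0 0;0 0 6.26 0 0 0 0;0 0 6.26 0 0 0 0;0 0 6.26 0 0 0 0;0 0 6.26 0 0 0 0;0 0 6.26 0 0 0 0;0 0 6.26 0 0 0 0;0 0 0 0 0 0 0" --grip_force 40

```text
time_s: 1.3
position: [0.2441, 0.4929, 0.2313]
tool_rot: [[-0.231, 0.973, -0.0], [0.973, 0.231, -0.0], [-0.0, -0.0, -1.0]]
ft_force: [-0.5, 0.6, -0.6]
grip_width: 0.0851
gripper_force: 0.0
```

```bash
cat > go.py <<'E'
import sys; from h import *
s=env.observe(); R=np.array(s['tool_rot']); t=np.array([float(a) for a in sys.argv[1:4]])
print('yaw',np.degrees(np.arctan2(R[1,1],R[0,1])).round(2),'pos',np.round(s['position'],4),'shift cm',(R.T@(t-s['position'])*100).round(2),'t',s['time_s'])
E
python3 go.py 0.355 0.3065 0.15
```

```text
yaw 13.36 pos [0.2441 0.4929 0.2313] shift cm [-20.69   6.49   8.13] t 1.3
```

Emit:
jog_arm --plan "0 0 0 -2.6 0.8 0.8 0;0 0 0 -2.6 0.8 0.8 0;0 0 0 -2.6 0.8 0.8 0;0 0 0 -2.6 0.8 1.1 0;0 0 0 -2.6 0.8 1.1 0;0 0 0 -2.6 0.8 1.1 0;0 0 0 -2.6 0.8 1.2 0;0 0 0 -2.49 0.89 1.2 0;0 0 0 0 0 0 0"

```text
time_s: 2.05
position: [0.3569, 0.3039, 0.1486]
tool_rot: [[-0.235, 0.972, -0.002], [0.972, 0.235, -0.002], [-0.002, -0.003, -1.0]]
ft_force: [1.1, 0.3, -1.1]
grip_width: 0.0852
gripper_force: 0.0
```

```bash
cat > w.py <<'E'
import sys; from h import *
# w.py query z x y : position estimate from wrist of query near x y with top at z
q,z,x,y=sys.argv[1],*map(float,sys.argv[2:5])
im=imaging.get_image('wrist')
if len(sys.argv)>5: save(im,sys.argv[5])
for o in models.outline_of('wrist',q):
    c=cloud(im,o['region']); 
    if len(c)==0: continue
    t=c[abs(c[:,2]-z)<.006][:,:2].astype(np.float32)
    if len(t)<30: print('few',o['bbox']); continue
    cc,r=cv2.minEnclosingCircle(t); 
    lo,hi=np.percentile(t,[1,99],axis=0)
    print(round(o['confidence'],2),np.round(o['bbox']),'mid',((lo+hi)/2).round(4),'circ',np.round(cc,4),round(r,4),'med z',np.median(c[:,2]).round(4))
E
python3 w.py red_cell .07 .355 .3065 wr; python3 go.py 0.355 0.3065 0.026
```

```text
0.78 [405. 103.  97.  91.] mid [0.3826 0.3957] circ [0.383  0.3955] 0.0235 med z 0.0713
0.72 [192. 155. 107.  88.] mid [0.2683 0.342 ] circ [0.2677 0.3417] 0.0237 med z 0.0712
0.66 [154. 262. 111.  95.] mid [0.2527 0.266 ] circ [0.2521 0.2653] 0.024 med z 0.0709
0.58 [321. 238.  82.  89.] mid [0.3555 0.3076] circ [0.3559 0.307 ] 0.0236 med z 0.0713
0.58 [293. 356.  72. 113.] mid [0.3586 0.218 ] circ [0.359  0.2175] 0.0242 med z 0.0708
yaw 13.62 pos [0.356  0.3066 0.1502] shift cm [ 0.02 -0.1  12.42] t 2.15
```

View pics/wr.png

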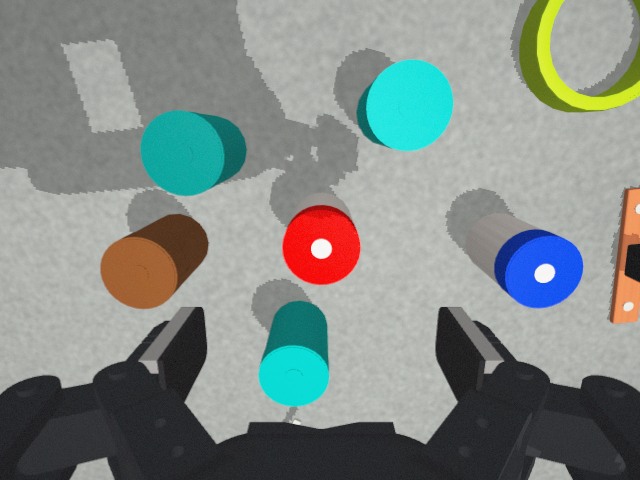

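Wrist view: the red cell is at (321,248), clear between the fingers, with the brown and turquoise cells off the finger paths. I'll descend and grip.

Emit:
jog_arm --plan "0 0 0 0 0 3 0;0 0 0 0 0 3 0;0 0 0 0 0 3 0;0 0 0 0 0 2.4 0;0 0 0 0 0 1 0;0 0 0 0 0 0 0;0 0 0 0 0 0 0"

```text
time_s: 2.73
position: [0.3556, 0.3078, 0.0267]
tool_rot: [[-0.237, 0.972, 0.0], [0.972, 0.237, 0.0], [0.0, 0.0, -1.0]]
ft_force: [0.6, 0.3, 1.0]
grip_width: 0.0853
gripper_force: 0.0
```

Emit:
jog_arm --plan "0 0 0 0 0 0 255;0 0 0 0 0 0 255;0 0 0 0 0 0 255;0 0 0 0 0 0 255;0 0 0 0 0 0 255;0 0 0 0 0 0 255;0 0 0 0 0 0 255;0 0 0 0 0 0 255"

```text
time_s: 3.4
position: [0.356, 0.3073, 0.0273]
tool_rot: [[-0.235, 0.972, 0.001], [0.972, 0.235, 0.001], [0.001, 0.002, -1.0]]
ft_force: [-1.8, 0.4, 7.5]
grip_width: 0.0451
gripper_force: 40.2
```

Emit:
jog_arm --plan "0 0 0 0 0 -2 255;0 0 0 0 0 -3 255;0 0 0 0 0 -4 255;0 0 0 0 0 -3 255;0 0 0 0 0 -2 255;0 0 0 0 0 0 255;0 0 0 0 0 0 255"

```text
time_s: 3.98
position: [0.3556, 0.3069, 0.1666]
tool_rot: [[-0.235, 0.972, 0.001], [0.972, 0.235, 0.001], [0.0, 0.001, -1.0]]
ft_force: [0.2, -0.4, -4.0]
grip_width: 0.0451
gripper_force: 42.3
```

```bash
python3 go.py 0.606 -0.1414 0.15
```

```text
yaw 13.58 pos [0.3556 0.3069 0.1666] shift cm [-49.46  13.81   1.67] t 3.9833
```

Emit:
jog_arm --plan "0 0 0 -1.5 0.4 0 255;0 0 0 -3 0.84 0 255;0 0 0 -3 0.84 0 255;0 0 0 -3 0.84 0 255;0 0 0 -3 0.84 0 255;0 0 0 -3 0.84 0 255;0 0 0 -3 0.84 0 255;0 0 0 -3 0.84 0 255;0 0 0 -3 0.84 0 255;0 0 0 -3 0.84 0 255"

```text
time_s: 4.82
position: [0.4996, 0.0472, 0.1642]
tool_rot: [[-0.234, 0.972, -0.004], [0.972, 0.234, 0.001], [0.002, -0.004, -1.0]]
ft_force: [0.4, 0.8, -3.1]
grip_width: 0.0455
gripper_force: 42.3
```

Emit:
jog_arm --plan "0 0 0 -3 0.84 0 255;0 0 0 -3 0.84 0 255;0 0 0 -3 0.84 0 255;0 0 0 -3 0.84 0 255;0 0 0 -3 0.84 0 255;0 0 0 -3 0.84 0 255;0 0 0 -1.5 0.5 0 255;0 0 0 0 0 0 255;0 0 0 0 0 0 255"

```text
time_s: 5.57
position: [0.5989, -0.1281, 0.1637]
tool_rot: [[-0.234, 0.972, -0.004], [0.972, 0.234, 0.002], [0.003, -0.004, -1.0]]
ft_force: [-0.5, 1.2, -3.4]
grip_width: 0.0448
gripper_force: 42.3
```

```bash
python3 - <<'E'
from h import *
im=imaging.get_image('wrist'); save(im,'w2')
h=cv2.cvtColor(im['pixels'],cv2.COLOR_RGB2HSV)
for n,lo,hi in (('green',55,70),('yellow',22,33)):
    m=(h[...,0]>lo)&(h[...,0]<hi)&(h[...,1]>120)
    k,l,st,ce=cv2.connectedComponentsWithStats(m.astype(np.uint8))
    for i in range(1,k):
        if st[i,4]>800:
            v,u=np.nonzero(l==i); W=np.array([onplane(im,a,.008)[:2] for a in zip(u[::3],v[::3])]); print(n,st[i],((W.max(0)+W.min(0))/2).round(4),np.ptp(W,0).round(3))
E
python3 go.py 0.606 -0.1414 0.035
```

```text
green [ 290  207   74   52 2350] [ 0.6063 -0.1333] [0.059 0.04 ]
yellow [ 285    0   86   82 5916] [0.5712 0.0019] [0.059 0.055]
yaw 13.57 pos [ 0.5987 -0.1273  0.1643] shift cm [-1.57  0.42 12.92] t 5.6167
```

View pics/w2.png

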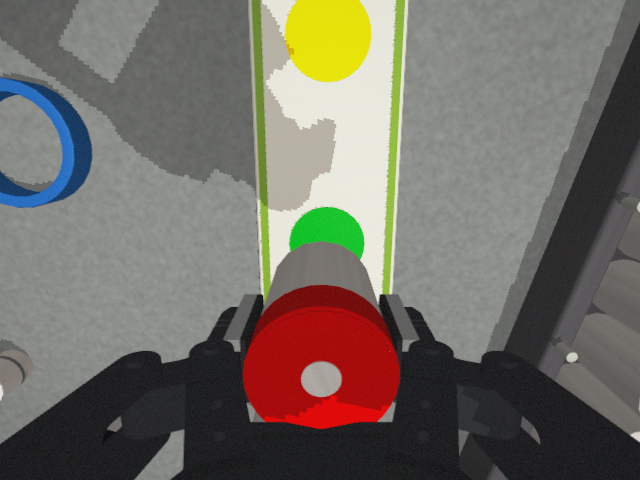

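The wrist view shows red held and the green disc ahead of it at (327,235). The row runs parallel to the tool. I'll centre and lower.

Emit:
jog_arm --plan "0 0 0 -0.8 0.2 0 255;0 0 0 -0.8 0.2 1 255;0 0 0 0 0 2.5 255;0 0 0 0 0 3 255;0 0 0 0 0 3 255;0 0 0 0 0 2 255;0 0 0 0 0 0.7 255;0 0 0 0 0 0 255;0 0 0 0 0 0 255"

```text
time_s: 6.37
position: [0.6078, -0.1427, 0.0449]
tool_rot: [[-0.235, 0.972, 0.001], [0.972, 0.235, -0.0], [-0.001, 0.001, -1.0]]
ft_force: [0.6, 0.0, -3.8]
grip_width: 0.0452
gripper_force: 42.3
```

```bash
python3 go.py 0.606 -0.1414 0.035
```

```text
yaw 13.59 pos [ 0.6078 -0.1427  0.0449] shift cm [ 0.17 -0.14  0.99] t 6.3667
```

Emit:
jog_arm --plan "0 0 0 0.1 -0.1 0.3 255;0 0 0 0 0 0.3 255;0 0 0 0 0 0.2 255;0 0 0 0 0 0 255;0 0 0 0 0 0 255"

```text
time_s: 6.78
position: [0.6061, -0.1418, 0.0366]
tool_rot: [[-0.235, 0.972, 0.0], [0.972, 0.235, -0.0], [-0.0, 0.0, -1.0]]
ft_force: [0.0, -0.4, -3.6]
grip_width: 0.0452
gripper_force: 42.3
```

```bash
python3 go.py 0.606 -0.1414 0.035
```

```text
yaw 13.58 pos [ 0.6061 -0.1418  0.0366] shift cm [ 0.05 -0.    0.16] t 6.7833
```

Emit:
jog_arm --plan "0 0 0 0 0 0.15 255;0 0 0 0 0 0 255;0 0 0 0 0 0 0;0 0 0 0 0 0 0;0 0 0 0 0 0 0;0 0 0 0 0 0 0;0 0 0 0 0 -2 0;0 0 0 0 0 -4 0;0 0 0 0 0 -4 0;0 0 0 0 0 -2 0"

```text
time_s: 7.62
position: [0.6072, -0.1422, 0.1597]
tool_rot: [[-0.235, 0.972, 0.006], [0.972, 0.235, -0.003], [-0.004, 0.005, -1.0]]
ft_force: [0.1, 0.1, 1.1]
grip_width: 0.0855
gripper_force: 0.0
```

```bash
python3 go.py 0.602 -0.302 0.15
```

```text
yaw 13.58 pos [ 0.6072 -0.1422  0.1597] shift cm [-15.4   -4.26   1.01] t 7.6167
```

Emit:
jog_arm --plan "0 0 0 -1.4 -0.4 0 0;0 0 0 -3 -0.8 0 0;0 0 0 -3 -0.8 0.3 0;0 0 0 -3 -0.8 0.3 0;0 0 0 -3 -0.8 0.3 0;0 0 0 -2 -0.66 0.1 0;0 0 0 0 0 0 0;0 0 0 0 0 0 0"

```text
time_s: 8.28
position: [0.6001, -0.3026, 0.1435]
tool_rot: [[-0.233, 0.973, -0.001], [0.973, 0.233, 0.001], [0.002, -0.001, -1.0]]
ft_force: [1.0, -0.3, -0.4]
grip_width: 0.0854
gripper_force: 0.0
```

```bash
python3 w.py purple_cell .07 .355 .3065; python3 go.py 0.602 -0.302 0.027
```

```text
0.84 [326. 250.  81.  94.] mid [ 0.6032 -0.3041] circ [ 0.6034 -0.3045] 0.0236 med z 0.0712
yaw 13.6 pos [ 0.6007 -0.3008  0.1443] shift cm [-0.16  0.11 11.73] t 8.3833
```

Emit:
jog_arm --plan "0 0 0 -0.2 0.2 2.5 0;0 0 0 0 0 3 0;0 0 0 0 0 3 0;0 0 0 0 0 2.2 0;0 0 0 0 0 1 0;0 0 0 0 0 0 0;0 0 0 0 0 0 0"

```text
time_s: 8.97
position: [0.6038, -0.3026, 0.0287]
tool_rot: [[-0.236, 0.972, 0.001], [0.972, 0.236, -0.001], [-0.001, 0.001, -1.0]]
ft_force: [-0.9, 0.4, 1.1]
grip_width: 0.0853
gripper_force: 0.0
```

Emit:
jog_arm --plan "0 0 0 0 0 0 255;0 0 0 0 0 0 255;0 0 0 0 0 0 255;0 0 0 0 0 0 255;0 0 0 0 0 0 255;0 0 0 0 0 0 255;0 0 0 0 0 0 255;0 0 0 0 0 0 255"

```text
time_s: 9.63
position: [0.6036, -0.3033, 0.0292]
tool_rot: [[-0.235, 0.972, 0.002], [0.972, 0.235, -0.001], [-0.002, 0.001, -1.0]]
ft_force: [-0.8, -0.6, 5.7]
grip_width: 0.0452
gripper_force: 41.0
```

Emit:
jog_arm --plan "0 0 0 0 0 -2 255;0 0 0 0 0 -3 255;0 0 0 0 0 -4 255;0 0 0 0 0 -4 255;0 0 0 0 0 -3 255;0 0 0 0 0 -1 255;0 0 0 0 0 0 255;0 0 0 0 0 0 255"

```text
time_s: 10.3
position: [0.6027, -0.3026, 0.196]
tool_rot: [[-0.235, 0.972, -0.002], [0.972, 0.235, 0.002], [0.002, -0.002, -1.0]]
ft_force: [-0.6, 0.1, -3.7]
grip_width: 0.045
gripper_force: 41.7
```

```bash
python3 go.py 0.5888 -0.0684 0.19
```

```text
yaw 13.57 pos [ 0.6027 -0.3026  0.196 ] shift cm [23.09  4.15  0.64] t 10.3
```

Emit:
jog_arm --plan "0 0 0 1.5 0.3 0 255;0 0 0 3 0.5 0 255;0 0 0 3 0.5 0 255;0 0 0 3 0.5 0 255;0 0 0 3 0.5 0 255;0 0 0 3 0.5 0 255;0 0 0 3 0.5 0 255;0 0 0 2.6 0.5 0 255;0 0 0 1 0.35 0 255;0 0 0 0 0 0 255"

```text
time_s: 11.13
position: [0.5886, -0.0663, 0.1955]
tool_rot: [[-0.237, 0.971, -0.004], [0.971, 0.238, 0.002], [0.003, -0.004, -1.0]]
ft_force: [0.1, 0.2, -2.3]
grip_width: 0.0454
gripper_force: 41.7
```

Emit:
jog_arm --plan "0 0 0 0 0 0 255;0 0 0 0 0 2 255;0 0 0 0 0 3 255;0 0 0 0 0 4 255;0 0 0 0 0 3 255;0 0 0 0 0 2 255;0 0 0 0 0 0.5 255;0 0 0 0 0 0 255;0 0 0 0 0 0 255"

```text
time_s: 11.88
position: [0.5899, -0.0697, 0.0535]
tool_rot: [[-0.234, 0.972, 0.001], [0.972, 0.234, -0.001], [-0.001, 0.001, -1.0]]
ft_force: [0.4, -0.3, -1.6]
grip_width: 0.0453
gripper_force: 41.7
```

```bash
python3 go.py 0.5888 -0.0684 0.037
```

```text
yaw 13.52 pos [ 0.5899 -0.0697  0.0535] shift cm [ 0.15 -0.07  1.65] t 11.8833
```

Emit:
jog_arm --plan "0 0 0 0.1 -0.1 0.6 255;0 0 0 0 0 0.5 255;0 0 0 0 0 0.35 255;0 0 0 0 0 0.1 255;0 0 0 0 0 0 255;0 0 0 0 0 0 255"

```text
time_s: 12.38
position: [0.5883, -0.0679, 0.0375]
tool_rot: [[-0.235, 0.972, 0.0], [0.972, 0.235, -0.0], [-0.0, 0.0, -1.0]]
ft_force: [-0.5, -0.4, -1.1]
grip_width: 0.0452
gripper_force: 41.9
```

```bash
python3 go.py 0.5888 -0.0684 0.037
```

```text
yaw 13.58 pos [ 0.5883 -0.0679  0.0375] shift cm [-0.06  0.04  0.05] t 12.3833
```

Force has dropped to about 1 N, so it's nearly seated. I'll release and lift.

Emit:
jog_arm --plan "0 0 0 0 0 0.05 255;0 0 0 0 0 0 0;0 0 0 0 0 0 0;0 0 0 0 0 0 0;0 0 0 0 0 0 0;0 0 0 0 0 -2 0;0 0 0 0 0 -4 0;0 0 0 0 0 -4 0;0 0 0 0 0 -2 0;0 0 0 0 0 0 0"

```text
time_s: 13.22
position: [0.59, -0.0685, 0.1621]
tool_rot: [[-0.235, 0.972, 0.009], [0.972, 0.235, -0.003], [-0.005, 0.008, -1.0]]
ft_force: [0.5, 0.5, 0.7]
grip_width: 0.0854
gripper_force: 0.0
```

```bash
python3 go.py 0.489 0.323 0.15
```

```text
yaw 13.59 pos [ 0.59   -0.0685  0.1621] shift cm [40.43 -0.63  1.  ] t 13.2167
```

Emit:
jog_arm --plan "0 0 0 1.6 0 0 0;0 0 0 3.2 0 0 0;0 0 0 3.2 0 0 0;0 0 0 3.2 0 0 0;0 0 0 3.2 0 0 0;0 0 0 3.2 0 0 0;0 0 0 3.2 0 0 0;0 0 0 3.2 0 0 0;0 0 0 3.2 0 0 0;0 0 0 3.2 0 0 0"

```text
time_s: 14.05
position: [0.5149, 0.2295, 0.1553]
tool_rot: [[-0.235, 0.972, -0.003], [0.972, 0.235, -0.0], [0.0, -0.003, -1.0]]
ft_force: [0.6, 0.4, -0.2]
grip_width: 0.0857
gripper_force: 0.0
```

Emit:
jog_arm --plan "0 0 0 3 -0.2 0 0;0 0 0 3 -0.2 0.4 0;0 0 0 2.5 -0.2 0.4 0;0 0 0 1.5 0 0.2 0;0 0 0 0 0 0 0;0 0 0 0 0 0 0"

```text
time_s: 14.55
position: [0.4862, 0.3239, 0.1455]
tool_rot: [[-0.237, 0.972, -0.002], [0.972, 0.237, -0.001], [-0.0, -0.003, -1.0]]
ft_force: [1.1, -0.3, 0.6]
grip_width: 0.0857
gripper_force: 0.0
```

```bash
python3 w.py blue_cell .07 .355 .3065; python3 go.py 0.489 0.323 0.027
```

```text
0.58 [330. 246.  80.  97.] mid [0.49   0.3242] circ [0.4901 0.3236] 0.0237 med z 0.0712
yaw 13.55 pos [0.4872 0.3227 0.1462] shift cm [-1.000e-02  1.900e-01  1.192e+01] t 14.65
```

Emit:
jog_arm --plan "0 0 0 0 0.24 2.5 0;0 0 0 0 0 3 0;0 0 0 0 0 3 0;0 0 0 0 0 2.4 0;0 0 0 0 0 1 0;0 0 0 0 0 0 0;0 0 0 0 0 0 0"

```text
time_s: 15.23
position: [0.4904, 0.3236, 0.0285]
tool_rot: [[-0.234, 0.972, 0.001], [0.972, 0.234, 0.0], [0.0, 0.001, -1.0]]
ft_force: [0.2, 0.6, 0.5]
grip_width: 0.0856
gripper_force: 0.0
```

Emit:
jog_arm --plan "0 0 0 0 0 0 255;0 0 0 0 0 0 255;0 0 0 0 0 0 255;0 0 0 0 0 0 255;0 0 0 0 0 0 255;0 0 0 0 0 0 255;0 0 0 0 0 0 255;0 0 0 0 0 0 255"

```text
time_s: 15.9
position: [0.4903, 0.3241, 0.029]
tool_rot: [[-0.235, 0.972, 0.002], [0.972, 0.235, 0.001], [0.0, 0.002, -1.0]]
ft_force: [-1.5, -0.3, 6.0]
grip_width: 0.045
gripper_force: 40.3
```

Emit:
jog_arm --plan "0 0 0 0 0 -2 255;0 0 0 0 0 -3 255;0 0 0 0 0 -4 255;0 0 0 0 0 -4 255;0 0 0 0 0 -3 255;0 0 0 0 0 -1 255;0 0 0 0 0 0 255;0 0 0 0 0 0 255"

```text
time_s: 16.57
position: [0.4891, 0.3237, 0.1962]
tool_rot: [[-0.235, 0.972, -0.002], [0.972, 0.235, -0.001], [-0.0, -0.002, -1.0]]
ft_force: [0.2, -0.1, -4.5]
grip_width: 0.0453
gripper_force: 42.4
```

```bash
python3 go.py 0.5714 0.0044 0.19
python3 - <<'E'
from h import *
im=imaging.get_image('top'); save(im,'top2')
for q in ('red_cell','purple_cell','black_cell'):
    for o in models.outline_of('top',q):
        c=cloud(im,o['region']); h=np.percentile(c[:,2],95); t=c[abs(c[:,2]-h)<.008]
        print(q,round(o['confidence'],2),np.round(o['bbox']),h.round(3),((t.min(0)+t.max(0))/2).round(4))
E
```

```text
yaw 13.58 pos [0.4891 0.3237 0.1962] shift cm [-32.96   0.5    0.63] t 16.5667
red_cell 0.83 [240. 286.  28.  26.] 0.074 [0.3578 0.2179 0.0715]
red_cell 0.68 [213. 337.  27.  21.] 0.074 [0.2515 0.2648 0.072 ]
red_cell 0.56 [410. 171.  28.  27.] 0.082 [ 0.6054 -0.1404  0.0794]
red_cell 0.37 [189. 326.   3.  12.] 0.034 [0.2749 0.3218 0.0308]
purple_cell 0.7 [378. 183.  25.  27.] 0.082 [ 0.5869 -0.0681  0.0799]
black_cell 0.87 [504. 238.  32.  26.] 0.074 [ 0.4713 -0.3378  0.0711]
```

Red and purple are placed within 2 mm and at the right height. Next I'll carry blue to the yellow disc.

Emit:
jog_arm --plan "0 0 0 -1.5 0 0 255;0 0 0 -3 0.05 0 255;0 0 0 -3 0.05 0 255;0 0 0 -3 0.05 0 255;0 0 0 -3 0.05 0 255;0 0 0 -3 0.05 0 255;0 0 0 -3 0.05 0 255;0 0 0 -3 0.05 0 255;0 0 0 -3 0.05 0 255;0 0 0 -3 0.05 0 255"

```text
time_s: 17.6
position: [0.5609, 0.0465, 0.1966]
tool_rot: [[-0.235, 0.972, -0.002], [0.972, 0.235, 0.0], [0.001, -0.002, -1.0]]
ft_force: [0.1, 0.2, -3.1]
grip_width: 0.0452
gripper_force: 42.4
```

Emit:
jog_arm --plan "0 0 0 -2.5 0.05 0 255;0 0 0 -1.4 0 0 255;0 0 0 -0.5 0 0 255;0 0 0 0 0 2 255;0 0 0 0 0 3.5 255;0 0 0 0 0 4 255;0 0 0 0 0 3 255;0 0 0 0 0 1.5 255;0 0 0 0 0 0.5 255;0 0 0 0 0 0 255"

```text
time_s: 18.43
position: [0.5712, 0.0063, 0.0517]
tool_rot: [[-0.236, 0.972, -0.003], [0.972, 0.236, 0.001], [0.001, -0.002, -1.0]]
ft_force: [0.7, 0.3, -3.7]
grip_width: 0.0453
gripper_force: 42.3
```

```bash
python3 go.py 0.5714 0.0044 0.037
```

```text
yaw 13.63 pos [0.5712 0.0063 0.0517] shift cm [-0.19 -0.03  1.47] t 18.4333
```

Emit:
jog_arm --plan "0 0 0 -0.1 0 0.6 255;0 0 0 0 0 0.5 255;0 0 0 0 0 0.25 255;0 0 0 0 0 0 255;0 0 0 0 0 0 255;0 0 0 0 0 0 255"

```text
time_s: 18.93
position: [0.5723, 0.0043, 0.0398]
tool_rot: [[-0.235, 0.972, 0.001], [0.972, 0.235, -0.0], [-0.0, 0.001, -1.0]]
ft_force: [0.8, -0.3, -2.8]
grip_width: 0.0449
gripper_force: 42.3
```

```bash
python3 go.py 0.5714 0.0044 0.037
```

```text
yaw 13.57 pos [0.5723 0.0043 0.0398] shift cm [ 0.03 -0.09  0.28] t 18.9333
```

Emit:
jog_arm --plan "0 0 0 0 0 0.22 255;0 0 0 0 0 0 255;0 0 0 0 0 0 0;0 0 0 0 0 0 0;0 0 0 0 0 0 0;0 0 0 0 0 0 0;0 0 0 0 0 -2 0;0 0 0 0 0 -4 0;0 0 0 0 0 -4 0;0 0 0 0 0 -2 0"

```text
time_s: 19.77
position: [0.5733, 0.0041, 0.1618]
tool_rot: [[-0.235, 0.972, 0.006], [0.972, 0.235, -0.001], [-0.003, 0.006, -1.0]]
ft_force: [0.8, -0.6, 0.0]
grip_width: 0.0852
gripper_force: 0.0
```

```bash
python3 go.py 0.596 0.3366 0.13
```

```text
yaw 13.58 pos [0.5733 0.0041 0.1618] shift cm [31.79 10.    3.16] t 19.7667
```

Emit:
jog_arm --plan "0 0 0 1.5 0.4 0 0;0 0 0 3 1 0 0;0 0 0 3 1 0 0;0 0 0 3 1 0 0;0 0 0 3 1 0 0;0 0 0 3 1 0 0;0 0 0 3 1 0 0;0 0 0 3 1 0.5 0;0 0 0 3 0.6 0.5 0;0 0 0 3 0 0.5 0"

```text
time_s: 20.6
position: [0.5833, 0.3017, 0.1418]
tool_rot: [[-0.235, 0.972, 0.001], [0.972, 0.235, 0.0], [0.0, 0.001, -1.0]]
ft_force: [-0.3, 0.6, -0.8]
grip_width: 0.0854
gripper_force: 0.0
```

Emit:
jog_arm --plan "0 0 0 2.1 0 0.5 0;0 0 0 1.2 0 0.5 0;0 0 -6 0 0 0.6 0;0 0 0 0 0 0 0;0 0 0 0 0 0 0"

```text
time_s: 21.02
position: [0.5753, 0.3316, 0.126]
tool_rot: [[-0.332, 0.943, -0.0], [0.943, 0.332, -0.0], [-0.0, -0.001, -1.0]]
ft_force: [1.1, -0.5, 0.4]
grip_width: 0.0853
gripper_force: 0.0
```

```bash
python3 - <<'E'
from h import *
im=imaging.get_image('wrist'); save(im,'wb')
for o in models.outline_of('wrist','busbar'):
    c=cloud(im,o['region']); t=c[(c[:,2]>.028)&(c[:,2]<.045)]; b=c[c[:,2]<.012][:,:2]
    print(round(o['confidence'],2),o['bbox'].__class__ and np.round(o['bbox']),len(t),len(b))
    for n,a in (('block',t[:,:2]),('bar',b)):
        if len(a)>30: (x,y),(w,h),ang=cv2.minAreaRect(a.astype(np.float32)); print(n,round(x,4),round(y,4),round(w,4),round(h,4),round(ang,1),a.mean(0).round(4))
E
python3 go.py 0.596 0.3366 0.01
```

```text
0.76 [354. 236.  28. 150.] 916 3268
block 0.597 0.3367 0.014 0.0262 19.8 [0.5963 0.3377]
bar 0.598 0.3353 0.0214 0.112 19.9 [0.5944 0.342 ]
yaw 19.38 pos [0.5757 0.3315 0.1266] shift cm [-0.19  2.07 11.66] t 21.1167
```

View pics/wb.png

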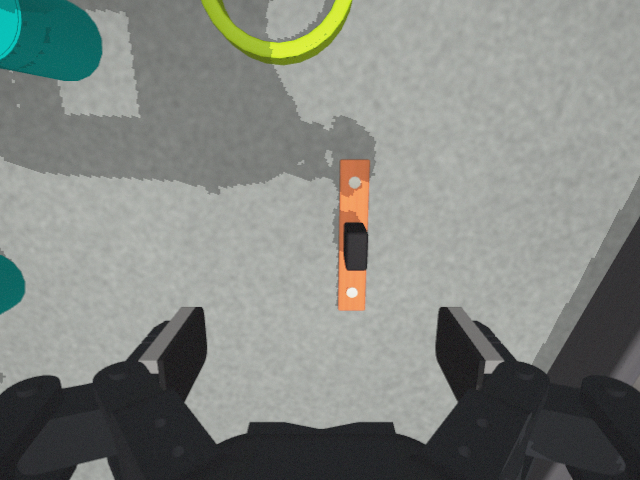

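The busbar block is at (356,246) and aligned with the fingers. I'll shift 2.2 cm across and descend.

Emit:
jog_arm --plan "0 0 0 -0.2 1.1 0 0;0 0 0 0 1.05 1 0;0 0 0 0 0 3 0;0 0 0 0 0 3 0;0 0 0 0 0 2.6 0;0 0 0 0 0 1.4 0;0 0 0 0 0 0.5 0;0 0 0 0 0 0 0;0 0 0 0 0 0 0"

```text
time_s: 21.87
position: [0.597, 0.3374, 0.0124]
tool_rot: [[-0.334, 0.943, 0.002], [0.943, 0.334, 0.001], [-0.0, 0.002, -1.0]]
ft_force: [0.2, -0.1, 0.0]
grip_width: 0.0852
gripper_force: 0.0
```

```bash
python3 go.py 0.597 0.3362 0.010
```

```text
yaw 19.51 pos [0.597  0.3374 0.0124] shift cm [-0.11 -0.04  0.24] t 21.8667
```

Emit:
jog_arm --plan "0 0 0 -0.1 0 0.2 0;0 0 0 0 0 0 255;0 0 0 0 0 0 255;0 0 0 0 0 0 255;0 0 0 0 0 0 255;0 0 0 0 0 0 255;0 0 0 0 0 0 255;0 0 0 0 0 0 255;0 0 0 0 0 0 255;0 0 0 0 0 0 255"

```text
time_s: 22.7
position: [0.5966, 0.3367, 0.0093]
tool_rot: [[-0.335, 0.942, 0.0], [0.942, 0.335, 0.0], [0.0, 0.0, -1.0]]
ft_force: [0.1, -0.5, 1.3]
grip_width: 0.0132
gripper_force: 39.8
```

Emit:
jog_arm --plan "0 0 0 0 0 0 255;0 0 0 0 0 -2 255;0 0 0 0 0 -3 255;0 0 0 0 0 -4 255;0 0 0 0 0 -4 255;0 0 0 0 0 -3 255;0 0 0 0 0 -1.5 255;0 0 6 0 0 0 255;0 0 0 0 0 0 255;0 0 0 0 0 0 255"

```text
time_s: 23.53
position: [0.5961, 0.3364, 0.1832]
tool_rot: [[-0.237, 0.971, -0.002], [0.971, 0.237, -0.001], [-0.0, -0.002, -1.0]]
ft_force: [-0.7, -0.2, -0.7]
grip_width: 0.0135
gripper_force: 39.4
```

```bash
python3 - <<'E'
from h import *
im=imaging.get_image('top'); save(im,'top3')
for q in ('red_cell','purple_cell','blue_cell'):
    for o in models.outline_of('top',q):
        c=cloud(im,o['region']); h=np.percentile(c[:,2],95); t=c[abs(c[:,2]-h)<.008]
        if h>.078: print(q,round(o['confidence'],2),np.round(o['bbox']),h.round(3),((t.min(0)+t.max(0))/2).round(4))
E
python3 go.py 0.5972 -0.1049 0.18
```

```text
red_cell 0.71 [410. 174.  26.  31.] 0.082 [ 0.6052 -0.1405  0.0796]
purple_cell 0.77 [378. 182.  23.  29.] 0.082 [ 0.587  -0.0689  0.0795]
blue_cell 0.55 [343. 188.  20.  32.] 0.082 [0.57   0.0052 0.0797]
yaw 13.66 pos [0.5963 0.3365 0.1832] shift cm [-42.91 -10.33   0.34] t 23.7333
```

All three cells are in place and the bar is held. I'll carry it over.

Emit:
jog_arm --plan "0 0 0 -1.5 -0.4 0 255;0 0 0 -3 -0.8 0 255;0 0 0 -3 -0.8 0 255;0 0 0 -3 -0.8 0 255;0 0 0 -3 -0.8 0 255;0 0 0 -3 -0.8 0 255;0 0 0 -3 -0.8 0 255;0 0 0 -3 -0.8 0 255;0 0 0 -3 -0.8 0 255;0 0 0 -3 -0.8 0 255"

```text
time_s: 24.57
position: [0.5892, 0.0403, 0.1839]
tool_rot: [[-0.236, 0.972, -0.001], [0.972, 0.236, 0.0], [0.0, -0.001, -1.0]]
ft_force: [0.5, -0.2, -0.7]
grip_width: 0.0131
gripper_force: 39.4
```

Emit:
jog_arm --plan "0 0 0 -3 -0.8 0 255;0 0 0 -3 -0.8 0 255;0 0 0 -3 -0.8 0 255;0 0 0 -3 -0.4 0 255;0 0 0 -1.8 0 0 255;0 0 0 -0.6 0 0 255;0 0 0 0 0 0 255;0 0 0 0 0 0 255"

```text
time_s: 25.23
position: [0.5959, -0.1042, 0.1838]
tool_rot: [[-0.235, 0.972, -0.001], [0.972, 0.235, 0.001], [0.001, -0.001, -1.0]]
ft_force: [0.5, 0.5, -1.6]
grip_width: 0.0134
gripper_force: 39.4
```

```bash
python3 go.py 0.597 -0.1049 0.1
```

```text
yaw 13.6 pos [ 0.5959 -0.1042  0.1838] shift cm [-0.1   0.09  8.38] t 25.2333
```

Emit:
jog_arm --plan "0 0 0 -0.05 0.05 2 255;0 0 0 0 0 3 255;0 0 0 0 0 2.4 255;0 0 0 0 0 1 255;0 0 0 0 0 0.4 255;0 0 0 0 0 0.3 255;0 0 0 0 0 0 255;0 0 0 0 0 0 255"

```text
time_s: 25.9
position: [0.5973, -0.1052, 0.0944]
tool_rot: [[-0.235, 0.972, 0.002], [0.972, 0.235, -0.001], [-0.001, 0.002, -1.0]]
ft_force: [0.4, -0.6, -0.6]
grip_width: 0.0134
gripper_force: 39.4
```

```bash
python3 go.py 0.597 -0.1049 0.0875
```

```text
yaw 13.6 pos [ 0.5973 -0.1052  0.0944] shift cm [ 0.04 -0.02  0.69] t 25.9
```

Emit:
jog_arm --plan "0 0 0 0 0 0.3 255;0 0 0 0 0 0.2 255;0 0 0 0 0 0.1 255;0 0 0 0 0 0 255;0 0 0 0 0 0 255;0 0 0 0 0 0 255"

```text
time_s: 26.4
position: [0.5968, -0.1053, 0.0873]
tool_rot: [[-0.235, 0.972, 0.0], [0.972, 0.235, -0.0], [-0.0, 0.0, -1.0]]
ft_force: [0.6, 0.8, 0.5]
grip_width: 0.0133
gripper_force: 39.6
```

```bash
python3 go.py 0.597 -0.1049 0.0875
```

```text
yaw 13.57 pos [ 0.5968 -0.1053  0.0873] shift cm [ 0.03  0.03 -0.02] t 26.4
```

Emit:
jog_arm --plan "0 0 0 0 0 0 0;0 0 0 0 0 0 0;0 0 0 0 0 0 0;0 0 0 0 0 0 0;0 0 0 0 0 0 0;0 0 0 0 0 -1 0;0 0 0 0 0 -3 0;0 0 0 0 0 -4 0;0 0 0 0 0 -2 0;0 0 0 0 0 0 0"

```text
time_s: 27.23
position: [0.5984, -0.1058, 0.1933]
tool_rot: [[-0.235, 0.972, 0.009], [0.972, 0.235, -0.004], [-0.006, 0.008, -1.0]]
ft_force: [-0.1, -0.0, 0.4]
grip_width: 0.0857
gripper_force: 0.0
```

```bash
python3 go.py 0.361 -0.3185 0.14
```

```text
yaw 13.59 pos [ 0.5984 -0.1058  0.1933] shift cm [-15.07 -28.12   5.18] t 27.2333
```

Emit:
jog_arm --plan "0 0 0 -0.7 -1.5 0 0;0 0 0 -1.6 -3 0 0;0 0 0 -1.6 -3 0 0;0 0 0 -1.6 -3 0 0;0 0 0 -1.6 -3 0 0;0 0 0 -1.6 -3 0 0;0 0 0 -1.6 -3 0.5 0;0 0 0 -1.6 -3 1 0;0 0 0 -1.6 -3 1 0;0 0 0 -1.2 -2.2 1 0"

```text
time_s: 28.07
position: [0.36, -0.3143, 0.152]
tool_rot: [[-0.234, 0.972, -0.0], [0.972, 0.234, -0.001], [-0.001, -0.0, -1.0]]
ft_force: [1.1, -0.4, 0.4]
grip_width: 0.0855
gripper_force: 0.0
```

Emit:
jog_arm --plan "0 0 0 -0.4 -0.4 1 0;0 0 0 0 0 0.7 0;0 0 0 0 0 0 0;0 0 0 0 0 0 0"

```text
time_s: 28.4
position: [0.3594, -0.3174, 0.1352]
tool_rot: [[-0.235, 0.972, -0.0], [0.972, 0.235, 0.001], [0.001, -0.0, -1.0]]
ft_force: [0.7, 0.1, 0.2]
grip_width: 0.0857
gripper_force: 0.0
```

```bash
python3 w.py logger .036 0 0 wl; python3 go.py 0.361 -0.3185 0.008
python3 - <<'E'
from h import *
im=imaging.get_image('top'); save(im,'top4')
cv2.imwrite('pics/top4c.png',cv2.resize(im['pixels'][130:330,300:540],None,fx=3,fy=3,interpolation=cv2.INTER_CUBIC)[...,::-1])
for o in models.outline_of('top','busbar'):
    c=cloud(im,o['region']); t=c[c[:,2]>.1]; b=c[(c[:,2]>.075)&(c[:,2]<.092)]
    if len(t)>5: print(t.mean(0),cv2.minAreaRect(b[:,:2].astype(np.float32)),np.polyfit(b[:,1],b[:,2],1))
E
```

```text
0.96 [323. 243.  48.  58.] mid [ 0.3609 -0.3193] circ [ 0.3608 -0.3198] 0.016 med z 0.0368
yaw 13.66 pos [ 0.3597 -0.3175  0.1356] shift cm [-0.12  0.1  12.77] t 28.5
[ 0.59483652 -0.1043973   0.1120297 ] ((0.596678614616394, -0.10391503572463989), (0.02432812750339508, 0.10922519862651825), 13.520124435424805) [-0.00406545  0.08329447]
```

View pics/top4c.png

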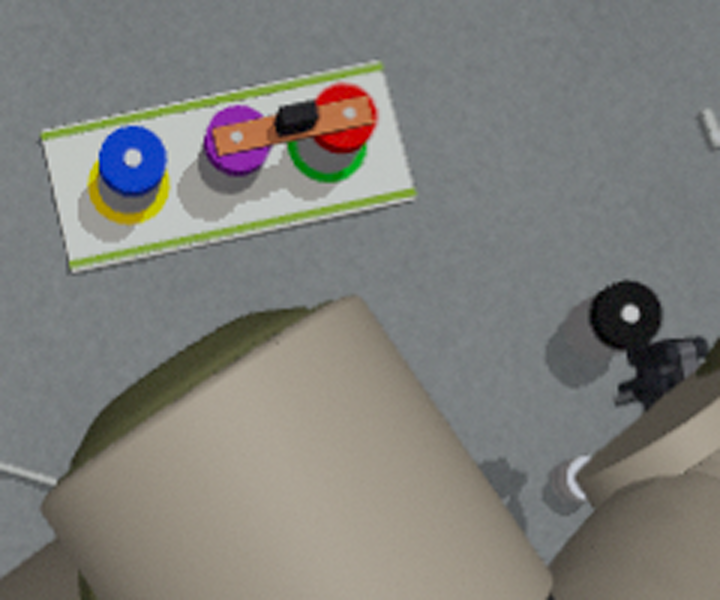

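View pics/wl.png

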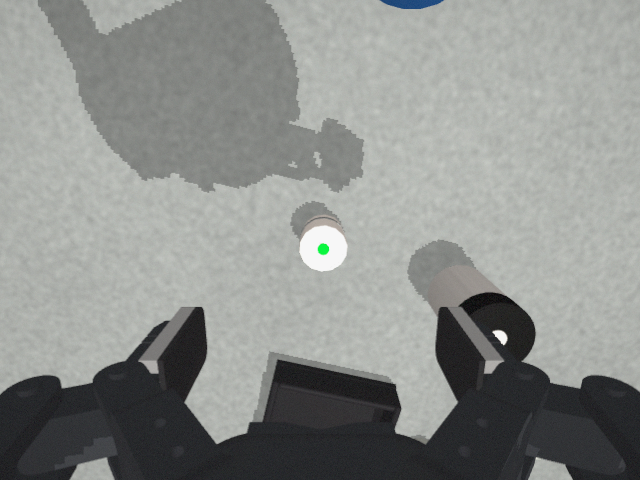

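The logger is at (323,248). Black stands 10 cm to the right, so I'll partly pre-close the fingers before descending.

Emit:
jog_arm --plan "0 0 0 -0.15 0.1 0 80;0 0 0 0 0 1.5 80;0 0 0 0 0 3 80;0 0 0 0 0 3 80;0 0 0 0 0 2.7 80;0 0 0 0 0 1.5 80;0 0 0 0 0 0.6 80;0 0 0 0 0 0 80;0 0 0 0 0 0 80" --grip_force 30

```text
time_s: 29.35
position: [0.3607, -0.3195, 0.0128]
tool_rot: [[-0.235, 0.972, 0.001], [0.972, 0.235, -0.001], [-0.001, 0.0, -1.0]]
ft_force: [-0.2, -0.1, -0.6]
grip_width: 0.0585
gripper_force: 0.0
```

```bash
python3 go.py 0.361 -0.3192 0.01
```

```text
yaw 13.59 pos [ 0.3607 -0.3195  0.0128] shift cm [0.03 0.04 0.28] t 29.35
```

Emit:
jog_arm --plan "0 0 0 0 0 0.2 80;0 0 0 0 0 0 255;0 0 0 0 0 0 255;0 0 0 0 0 0 255;0 0 0 0 0 0 255;0 0 0 0 0 0 255;0 0 0 0 0 0 255;0 0 0 0 0 0 255"

```text
time_s: 30.02
position: [0.3605, -0.3195, 0.0109]
tool_rot: [[-0.235, 0.972, 0.001], [0.972, 0.235, -0.001], [-0.001, 0.0, -1.0]]
ft_force: [-0.1, 1.0, 6.0]
grip_width: 0.0313
gripper_force: 29.4
```

Emit:
jog_arm --plan "0 0 0 0 0 -2 255;0 0 0 0 0 -3 255;0 0 0 0 0 -4 255;0 0 0 0 0 -4 255;0 0 0 0 0 -4 255;0 0 0 0 0 -2 255;0 0 0 0 0 0 255;0 0 0 0 0 0 255"

```text
time_s: 30.68
position: [0.3603, -0.3192, 0.201]
tool_rot: [[-0.235, 0.972, 0.001], [0.972, 0.235, -0.002], [-0.002, 0.001, -1.0]]
ft_force: [0.3, -0.3, -1.1]
grip_width: 0.0311
gripper_force: 29.9
```

```bash
python3 go.py 0.571 0.0046 0.2
```

```text
yaw 13.58 pos [ 0.3603 -0.3192  0.201 ] shift cm [26.53 28.08  0.06] t 30.6833
```

Emit:
jog_arm --plan "0 0 0 1 1 0 255;0 0 0 2.1 2.2 0 255;0 0 0 2.1 2.2 0 255;0 0 0 2.1 2.2 0 255;0 0 0 2.1 2.2 0 255;0 0 0 2.1 2.2 0 255;0 0 0 2.1 2.2 0 255;0 0 0 2.1 2.2 0 255;0 0 0 2.1 2.2 0 255;0 0 0 2.1 2.2 0 255"

```text
time_s: 31.52
position: [0.5157, -0.0752, 0.1984]
tool_rot: [[-0.235, 0.972, -0.003], [0.972, 0.235, 0.001], [0.002, -0.003, -1.0]]
ft_force: [0.3, -1.5, -0.4]
grip_width: 0.0312
gripper_force: 30.0
```

Emit:
jog_arm --plan "0 0 0 2.1 2.2 0 255;0 0 0 2.1 2.2 0 255;0 0 0 1.5 1.9 0 255;0 0 0 0.6 0.8 0 255;0 0 0 0 0 0 255;0 0 0 0 0 0 255"

```text
time_s: 32.02
position: [0.5694, 0.0007, 0.1989]
tool_rot: [[-0.235, 0.972, -0.002], [0.972, 0.235, 0.0], [0.001, -0.002, -1.0]]
ft_force: [-1.0, 0.2, -0.6]
grip_width: 0.0309
gripper_force: 30.0
```

```bash
python3 go.py 0.571 0.0046 0.089
```

```text
yaw 13.6 pos [0.5694 0.0007 0.1989] shift cm [ 0.34  0.27 10.99] t 32.0167
```

Emit:
jog_arm --plan "0 0 0 0.35 0.25 2 255;0 0 0 0 0 3 255;0 0 0 0 0 2.5 255;0 0 0 0 0 1.6 255;0 0 0 0 0 0.7 255;0 0 0 0 0 0.4 255;0 0 0 0 0 0 255;0 0 0 0 0 0 255"

```text
time_s: 32.68
position: [0.5719, 0.0044, 0.0991]
tool_rot: [[-0.234, 0.972, 0.001], [0.972, 0.234, -0.0], [-0.001, 0.001, -1.0]]
ft_force: [-0.3, 0.1, -0.2]
grip_width: 0.0308
gripper_force: 30.0
```

```bash
python3 go.py 0.5712 0.0046 0.089
```

```text
yaw 13.54 pos [0.5719 0.0044 0.0991] shift cm [ 0.03 -0.07  1.01] t 32.6833
```

Emit:
jog_arm --plan "0 0 0 0 0 0.4 255;0 0 0 0 0 0.3 255;0 0 0 0 0 0.2 255;0 0 0 0 0 0 255;0 0 0 0 0 0 255;0 0 0 0 0 0 255"

```text
time_s: 33.18
position: [0.5716, 0.005, 0.0891]
tool_rot: [[-0.235, 0.972, -0.0], [0.972, 0.235, -0.0], [0.0, -0.0, -1.0]]
ft_force: [0.0, -0.2, -0.7]
grip_width: 0.0307
gripper_force: 30.1
```

```bash
python3 go.py 0.5712 0.0046 0.089
```

```text
yaw 13.58 pos [0.5716 0.005  0.0891] shift cm [-0.03 -0.05  0.01] t 33.1833
```

Emit:
jog_arm --plan "0 0 0 0 0 0.05 255;0 0 0 0 0 0 0;0 0 0 0 0 0 0;0 0 0 0 0 0 0;0 0 0 0 0 0 0;0 0 0 0 0 -1 0;0 0 0 0 0 -3 0;0 0 0 0 0 -4 0;0 0 0 0 0 -2 0;0 0 0 0 0 0 0"

```text
time_s: 34.02
position: [0.5734, 0.0047, 0.1944]
tool_rot: [[-0.235, 0.972, 0.01], [0.972, 0.235, -0.002], [-0.004, 0.009, -1.0]]
ft_force: [-0.4, -0.3, -0.1]
grip_width: 0.0857
gripper_force: 0.0
```

Emit:
jog_arm --plan "0 0 0 1 -1 0 0;0 0 0 3 -1 0 0;0 0 0 3 -1 0 0;0 0 0 3 -1 0 0;0 0 0 3 -1 0 0;0 0 0 3 -1 0 0;0 0 0 1.5 0 0 0;0 0 0 0 0 0 0;0 0 0 0 0 0 0"

```text
time_s: 34.77
position: [0.472, 0.1613, 0.1886]
tool_rot: [[-0.236, 0.972, -0.0], [0.972, 0.236, -0.0], [-0.0, -0.0, -1.0]]
ft_force: [-0.6, 0.1, -0.3]
grip_width: 0.0855
gripper_force: 0.0
```

Run:
```python
from h import *
im=imaging.get_image('top'); 
cv2.imwrite('pics/fin.png',cv2.resize(im['pixels'][130:330,300:540],None,fx=3,fy=3,interpolation=cv2.INTER_CUBIC)[...,::-1])
for q in ('red_cell','purple_cell','blue_cell','logger','busbar','black_cell'):
    for o in models.outline_of('top',q)[:4]:
        c=cloud(im,o['region']); h=np.percentile(c[:,2],95); t=c[abs(c[:,2]-h)<.008]
        print(q,round(o['confidence'],2),np.round(o['bbox']),h.round(3),((t.min(0)+t.max(0))/2).round(4))
```

```text
red_cell 0.77 [152. 270.  32.  23.] 0.074 [0.383  0.3957 0.0718]
red_cell 0.62 [411. 172.  25.  25.] 0.081 [ 0.6047 -0.1394  0.0785]
red_cell 0.53 [169. 330.  20.  26.] 0.075 [0.267  0.348  0.0723]
purple_cell 0.71 [378. 181.  25.  29.] 0.082 [ 0.5879 -0.0672  0.0792]
blue_cell 0.5 [344. 189.  25.  25.] 0.083 [0.5634 0.0043 0.0812]
logger 0.76 [344. 179.  19.  16.] 0.117 [0.5707 0.0048 0.1153]
busbar 0.85 [396. 174.  51.  21.] 0.114 [ 0.5963 -0.1048  0.1127]
busbar 0.19 [343. 189.  23.  28.] 0.082 [0.5665 0.0043 0.0792]
black_cell 0.96 [504. 239.  33.  22.] 0.074 [ 0.4709 -0.3375  0.0712]
```

View pics/fin.png

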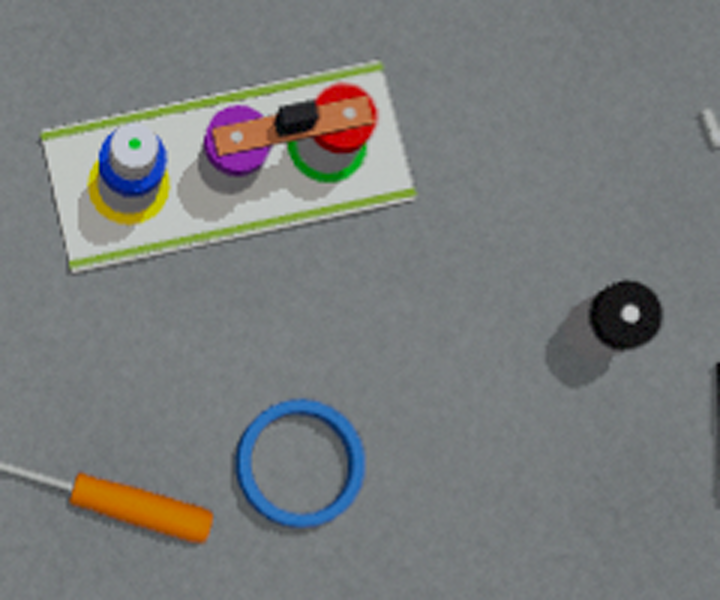

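The final view shows the whole string in place: logger on blue at (133,150), bar across purple and red at (295,118), black undisturbed at (627,315), and the robot clear.

```bash
python3 -c "
from rig import job; print(job.close_job())"
```

```text
the job is handed in; nothing more can be done
None
```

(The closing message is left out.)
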